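# Zero the spice mill and set it five clicks coarse

## Task

The spice mill is lying on its side on the trolley: stand it gently upright in the middle of the round non-slip mat, ring uppermost, and let go of it. Then take it by its coarseness ring, turn the ring clockwise (seen from above) until it is fully closed against its stop, and open it again by exactly five clicks. Leave the mill standing on the mat and do not disturb the mortar, the bowls, the chopstick holder or the spatula.

Things in the scene. Friction and masses are not known exactly. Their poses are not given: they have to be found in the camera images.
- mill_mid (a point): spice mill, 126 mm long, about 0.45 kg: square brown wooden jar, 50 x 50 mm, rubber foot at one end, round black ribbed ring as its head. Starts lying on a flat side. This point is on its long axis, near the centre of mass, 62 mm from either end; the jar runs from the foot to 22 mm past it. x axis points from foot to ring; y and z are square to the flat sides, z up at the start.
- mill_foot (a point): centre of the mill's square foot face (50 x 50 mm), on which it stands; axes as mill_mid.
- ring_mid (a point): centre of the coarseness ring (45 mm across, 30 mm long), on the mill's long axis, 109 mm from the foot's face; the jar's square shoulder (reaching 35 mm from the axis at its corners) lies 25 mm from this point towards the foot, with a steel neck 39 mm across between. Axes as mill_mid: they do not turn with the ring.
- ring (a joint): ring angle on the mill, rad: 0 = closed, at a stop; grows counter-clockwise seen from the ring's end, to a stop at 3.67. Click n holds at n x 0.5236 (12 a turn); let go between clicks, it springs to the nearest. Starts at click 1 to 3. A click takes 0.03 N m, which the standing mill's weight holds. A white line on the ring, when closed, points to the shoulder corner with a dark stud (+y +z).
- mat: round grey silicone non-slip mat, 180 mm across and 3 mm thick, fixed on the trolley top; origin at the centre of its underside, on the trolley top.
- mortar: white ceramic mortar, 132 mm across and 78 mm high, with its pestle leaning in it (about 140 mm high over all); origin at the centre of its underside. A bystander.
- bowls: two stacked steel bowls, 180 mm across and 79 mm high; origin at the centre of their underside. Bystanders.
- chopsticks: square wooden chopstick holder, 75 x 75 mm and 120 mm high, with chopsticks standing to about 235 mm; origin at the centre of its underside. A bystander.
- spatula: orange silicone spatula lying flat, 290 mm long along its x axis, blade 52 mm wide towards +x; origin under the middle of its length. A bystander.
Things that resemble listed ones, but are neither listed nor needed, are in the scene too. Of the things that look like the part that bears mill_mid, the smaller one is meant. Of the things that look like the mat, take the one that is farthest from the robot's base at the start.

How it is judged:
On the way, in this order (a step that is already met when the one before it is completed fails the run):
1. the mill stands upright on the mat, ring uppermost, and has been let go (angle between mill_mid's own x axis and vertical below 0.06 rad and horizontal distance between mill_foot and mat below 0.05 m and z of mill_foot in the frame of mat below 0.006 m and contact force between the fingers and mill below 0.2 N), for 0.2 s.
2. the ring is fully closed, clockwise against its stop (value of joint ring below 0.12 rad), for 0.1 s.
At the end, for the whole second after the job is handed in: The ring rests at the fifth click (2.618 rad, within 0.15), the mill stands upright (within 0.06 rad) with its foot wholly on the mat (foot centre within 50 mm of the mat's centre), let go of (value of joint ring between 2.468 and 2.768 rad and angle between mill_mid's own x axis and vertical below 0.06 rad and horizontal distance between mill_foot and mat below 0.05 m and z of mill_foot in the frame of mat below 0.006 m); the robot touches nothing.
It fails at once if the mill is dropped or slammed down on the mat (over 60 N) (contact force between mill and mat above 60 N).
It fails at once if the mortar is moved by more than 30 mm (distance of mortar from where it was at the start of the episode above 0.03 m).
It fails at once if the bowls are moved by more than 30 mm (distance of bowls from where it was at the start of the episode above 0.03 m).
It fails at once if the chopstick holder is moved by more than 30 mm (distance of chopsticks from where it was at the start of the episode above 0.03 m).
It fails at once if the spatula is moved by more than 30 mm (distance of spatula from where it was at the start of the episode above 0.03 m).
It also fails if it takes over 69 s, if anything falls off the work surface, if the arm or the gripper's body presses on something with over 40 N, if the wrist force passes 120 N, or if a joint passes its speed limit or range.

## Robot

A 6-joint arm with a two-finger parallel gripper is mounted at the origin on the work surface. World frame = base frame: x ahead of the robot, y to its left, z up, the work surface at z = 0. Lengths are in m, angles in rad, forces in N, time in s.
With the tool pointing down it reaches from about 0.3 to 0.875 m from the base axis. Payload 6.4 kg.
Tool frame: the origin (TCP) lies midway between the tips of the shut fingers; the grasp point (between the pads) lies 19 mm behind it (grasp_offset is the distance from the TCP to the grasp point, in m); z points along the fingers, y is the line along which they close (so a half turn about z gives the same grasp; the last joint's range is limited). The gripper opens to 85 mm and grips with 20 to 120 N. Pads are 22 mm wide; open, the fingers measure 114 mm over their backs; the gripper's body (76 mm by 85 mm) begins 54 mm behind the grasp point. The pads swing forward as they close: fully open they stand 13 mm farther back than shut.
Start: joints at [-1.456, 0.181, 1.607, -0, 1.354, -0.206], TCP at [0.181, -0.546, 0.231] pointing down, gripper open.
Joint ranges: [-2.99, 2.99], [-0.89, 2.07], [0.3, 2.58], [-1.14, 4.28], [0, 2.63], [-3.12, 3.12]. Speed limits (rad/s): [2.57, 2.57, 3.01, 3.14, 3.14, 3.14].

## Interface

Orientations are given as a unit quaternion [w, x, y, z].
In Python, from bench import * gives the robot as it stands. The module is installed in compiled form; this text tells all that it offers.
- The arm moves only by the tool servo_tool, never from a script. Its argument "commands" is text: rows parted by semicolons, each of 7 numbers parted by spaces: the turn, a rotation vector about the tool's x, y, z in rad, then the shift along the tool's x, y, z in mm, then the opening, from 0 (shut) to 1 (fully open). In form: wx wy wz dx dy dz claw; .... A call has 1 to 5 rows; each row shifts and turns the commanded pose from where the row before left it, along the tool's axes as they then stand; what a row does not reach is not made up. A row lasts 1/8 s, in which the tool goes at most 62.5 mm and 10.7 degrees, less where a joint would pass 70% of its speed; a pose out of reach is approached as far as the arm can. A call with a gripper value outside its range is refused whole. The fingers move at their own pace and stop on an object; the grip force is fixed at half the most. Time passes only in rows, so rows that do not move let the fingers close. It gives the time, the measured TCP pose, the force, the opening and the grip force at its end, in the units of the state.
- get_obs(): the state, without advancing time (a new reading comes with each control period).
- camera(name): name is "scene" or "side" or "wrist"; returns the picture (384x512x3 uint8, blue, green, red); there is no depth.
- calibration(name): a dict with "fx", "fy", "cx", "cy" (pixels), "R" (3x3) and "t" (3): a world point X has camera coordinates R X + t. Camera axes: x right, y down, z forward; pixel columns grow to the right and rows downward; lengths in m; the calibration is good to about 2 mm. A picture is of the moment at which its call begins: read the wrist's pose just before it. calibration takes no time and is no camera call; for the wrist camera it gives the pose at the moment of the call.
- hand_in(): hands the job in; it is judged then, once.
The state is a dict: "time_s": time; "q": joint angles; "dq": joint speeds; "joint_efforts": joint torques, N m; "eef_pos": TCP position; "eef_rot": TCP orientation; "wrist_force": force on the tool from outside, world axes, zero at the start; "torque": the same for the moment, N m; "opening": opening from 0.0 (shut) to 1.0 (fully open); "grasp_force": force on a finger pad.
Only numpy, scipy, OpenCV 4.12 (cv2) and the standard library are available. Lean on these libraries where they do the work, as an engineer would, in place of code of your own. Each camera call takes 0.05 s, during which the arm holds its last target. There are 200 camera calls.

## Working session

There is one attempt and no reset: what is moved stays moved. The work goes in short steps, Python scripts to look and compute and a tool call to move; the robot and the scene stay as the last step left them, time stands still between calls to the robot, and variables do not carry over. Pictures are saved under pics/ and viewed, at most 10 in all, crops included, and the job is handed in when it is done.

Besides the shell and the picture viewer there is one more tool, called after "Emit:" by a JSON object that holds its "method" and its "body". servo_tool: Moves the arm, as the interface text tells. Its arguments: {"type":"object","properties":{"commands":{"type":"string"}},"required":["commands"]}

```bash
mkdir -p pics; ls; python3 - <<'E'
from bench import *
import cv2,numpy as np
o=get_obs();print(o)
a=[camera(n) for n in("scene","side","wrist")]
for n,i in zip(("scene","side","wrist"),a): cv2.imwrite(f"pics/{n}0.png",i)
for n in("scene","side","wrist"):
  c=calibration(n);print(n,{k:np.round(v,3).tolist() for k,v in c.items()})
cv2.imwrite("pics/both.png",cv2.resize(a[0],(800,600)))
cv2.imwrite("pics/sideb.png",cv2.resize(a[1],(800,600)))
E
```

```text
pics
{'time_s': 0.0, 'q': array([-1.45627255e+00,  1.81542605e-01,  1.60798158e+00,  1.40613074e-05,
        1.35381486e+00, -2.06271975e-01]), 'dq': array([-0.00039574,  0.00191634, -0.0012216 ,  0.0004015 , -0.0010117 ,
       -0.00113093]), 'joint_efforts': array([-2.73820078e-04, -4.44876266e+01, -3.51334190e+01, -4.17421043e-04,
        9.05748457e-03,  1.61312857e-05]), 'eef_pos': array([ 0.18128278, -0.54510295,  0.23039605]), 'eef_rot': array([-8.71960028e-04,  9.87163683e-01,  1.59709424e-01,  4.69001678e-05]), 'wrist_force': array([ 0.12682573,  0.38092473, -0.93423938]), 'torque': array([ 0.02518461, -0.04593899,  0.0129867 ]), 'grasp_force': 0.0, 'opening': 1.0010693511104456}
scene {'fx': 458.06, 'fy': 458.06, 'cx': 263.871, 'cy': 188.397, 'R': [[0.815, 0.58, -0.006], [0.477, -0.676, -0.562], [-0.33, 0.455, -0.827]], 't': [-0.469, -0.231, 1.507]}
side {'fx': 358.768, 'fy': 358.768, 'cx': 245.257, 'cy': 195.901, 'R': [[0.999, -0.038, -0.004], [-0.029, -0.685, -0.728], [0.025, 0.728, -0.685]], 't': [-0.538, 0.057, 1.074]}
wrist {'fx': 274.694, 'fy': 274.694, 'cx': 250.521, 'cy': 195.344, 'R': [[0.317, -0.949, -0.002], [-0.906, -0.303, 0.295], [-0.28, -0.091, -0.956]], 't': [-0.573, -0.039, 0.38]}
```

View pics/both.png

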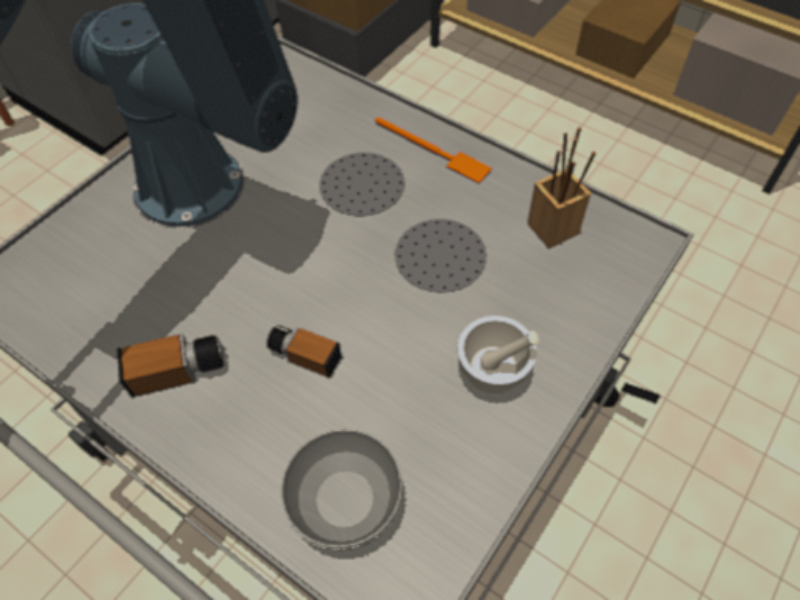

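View pics/sideb.png

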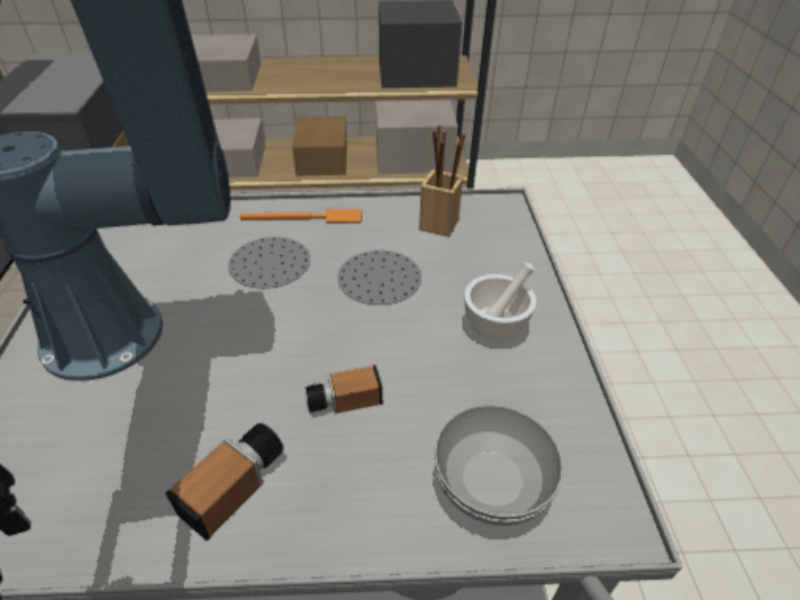

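The scene picture shows the small mill near (305,350) with its ring end at (280,340), and the farther mat at (440,255). In the side view the mill is at (345,390), with its ring to the left, and the mat at (380,277). The mill between the other mat and the bowls is the smaller one.

```bash
cat > h.py <<'E'
from bench import *
import cv2,numpy as np
def ray(c,p):
    R,t=np.array(c["R"]),np.array(c["t"]); d=R.T@np.array([(p[0]-c["cx"])/c["fx"],(p[1]-c["cy"])/c["fy"],1]); return -R.T@t,d/np.linalg.norm(d)
def plane(c,p,z):
    o,d=ray(c,p); return o+d*(z-o[2])/d[2]
def tri(*rs):
    A=sum(np.eye(3)-np.outer(d,d) for o,d in rs); b=sum((np.eye(3)-np.outer(d,d))@o for o,d in rs); return np.linalg.solve(A,b)
def proj(c,X):
    v=np.array(c["R"])@X+np.array(c["t"]); return np.array([c["fx"]*v[0]/v[2]+c["cx"],c["fy"]*v[1]/v[2]+c["cy"]])
def blob(m,near):
    n,l,s,ce=cv2.connectedComponentsWithStats(m.astype(np.uint8)); k=[i for i in range(1,n) if s[i,4]>60]
    i=min(k,key=lambda i:np.hypot(*(ce[i]-near))); return l==i,ce[i],s[i,4]
E
python3 - <<'E'
from h import *
k=1.5625
pts={}
for n,j,r,m in(("scene",(314,352),(281,340),(440,255)),("side",(356,389),(316,397),(380,277))):
  im=cv2.imread(f"pics/{n}0.png");c=calibration(n);hsv=cv2.cvtColor(im,cv2.COLOR_BGR2HSV)
  brown=(hsv[...,1]>110)&(hsv[...,0]<20)&(hsv[...,2]>50)
  J,jc,ja=blob(brown,np.array(j)/k)
  cn=max(cv2.findContours(J.astype(np.uint8),0,2)[0],key=len)
  ap=cv2.approxPolyDP(cn,3,True)[:,0]
  dark=(im.max(2)<55); D,dc,da=blob(dark,np.array(r)/k)
  g=im.max(2).astype(int); x,y=(np.array(m)/k).astype(int)
  print(n,'mat px',im[y,x],'table',im[y+40,x],)
  M=cv2.morphologyEx((g<(124)).astype(np.uint8),cv2.MORPH_CLOSE,np.ones((3,3)))
  M,mc,ma=blob(M,np.array(m)/k)
  mn=max(cv2.findContours(M.astype(np.uint8),0,2)[0],key=len); e=cv2.fitEllipse(mn)
  pts[n]=(ray(c,jc),ray(c,dc),ray(c,e[0]))
  print('jar',jc,ja,ap.tolist(),'ring',dc,da,'mat',e,ma,plane(c,e[0],.003))
  P=np.array([plane(c,q,.003)[:2] for q in mn[:,0].astype(float)]);print('mat rad',cv2.minEnclosingCircle(P.astype(np.float32)))
  print('jar z.025',plane(c,jc,.025),'ring z.025',plane(c,dc,.025))
  print('jar corners top', [np.round(plane(c,q,.05),3)[:2].tolist() for q in ap])
for i,nm in enumerate(("jar","ring","mat")): print(nm,tri(pts["scene"][i],pts["side"][i]))
E
```

```text
scene mat px [ 98 103 106] table [143 155 160]
jar [198.32869565 223.8573913 ] 575 [[192, 210], [183, 223], [185, 229], [207, 239], [215, 220]] ring [176.43548387 217.47580645] 124 mat ((281.6076354980469, 163.45816040039062), (46.31682586669922, 57.7116584777832), 92.7630386352539) 2163 [0.53734789 0.14723378 0.003     ]
mat rad ((0.5357423424720764, 0.1500069946050644), 0.09032642096281052)
jar z.025 [ 0.4768255  -0.16947698  0.025     ] ring z.025 [ 0.41442165 -0.18882795  0.025     ]
jar corners top [[0.447, -0.155], [0.453, -0.2], [0.47, -0.211], [0.536, -0.201], [0.517, -0.144]]
side mat px [124 123 123] table [162 166 167]
jar [227.39124088 248.64379562] 685 [[238, 235], [212, 240], [216, 263], [242, 257]] ring [202.01111111 254.51111111] 180 mat ((241.95266723632812, 177.9573211669922), (33.00141525268555, 50.94268798828125), 91.40874481201172) 1285 [0.53297413 0.14424854 0.003     ]
mat rad ((0.5348441004753113, 0.15102246403694153), 0.08888986706733704)
jar z.025 [ 0.48505417 -0.16728581  0.025     ] ring z.025 [ 0.41904324 -0.18383113  0.025     ]
jar corners top [[0.514, -0.143], [0.446, -0.157], [0.458, -0.231], [0.522, -0.215]]
jar [ 0.48440707 -0.17566072  0.03786938]
ring [ 0.42053389 -0.19287341  0.03665596]
mat [ 0.53355318  0.1529657  -0.00503998]
```

```bash
cat >> h.py <<'E'
from scipy.spatial.transform import Rotation as Ro
from scipy.linalg import logm,expm
GO=.019
def cur():
    o=get_obs();q=o["eef_rot"];T=np.eye(4);T[:3,:3]=Ro.from_quat(np.r_[q[1:],q[0]]).as_matrix();T[:3,3]=o["eef_pos"];return T,o
def pose(yaw,tilt,p,grasp=False):
    """tool down, tool x at world azimuth yaw, then turned by tilt about tool y (deg)"""
    a=np.radians(yaw);X=np.array([np.cos(a),np.sin(a),0]);Z=np.array([0,0,-1.])
    T=np.eye(4);T[:3,:3]=np.c_[X,np.cross(Z,X),Z]@Ro.from_euler('y',tilt,degrees=True).as_matrix()
    T[:3,3]=np.array(p)+(GO*T[:3,2] if grasp else 0);return T
def plan(T0,T1,N):
    x=np.real(logm(np.linalg.inv(T0)@T1));d=expm(x/N)
    w=Ro.from_matrix(d[:3,:3]).as_rotvec();s=d[:3,3]*1e3
    print(N,"x:",*np.round(w,4),*np.round(s,1),"| deg",np.round(np.degrees(np.linalg.norm(w)),1),"mm",np.round(np.linalg.norm(s),1))
E
python3 -c "
from h import *
T,o=cur();plan(T,pose(12,0,[.464,-.178,.2]),10)"
```

```text
10 x: -0.0001 -0.0 0.0111 37.1 -27.8 3.1 | deg 0.6 mm 46.5
```

Emit:
{"method": "servo_tool", "body": {"commands": "0 0 0.011 37.1 -27.8 3.1 1;0 0 0.011 37.1 -27.8 3.1 1;0 0 0.011 37.1 -27.8 3.1 1;0 0 0.011 37.1 -27.8 3.1 1;0 0 0.011 37.1 -27.8 3.1 1"}}

```text
time_s: 0.78
eef_pos: [0.3183, -0.3568, 0.2155]
eef_rot: [-0.0, 0.991, 0.132, 0.0]
wrist_force: [1.1, -0.2, -0.4]
opening: 1.001
grasp_force: 0.0
```

Emit:
{"method": "servo_tool", "body": {"commands": "0 0 0.011 37.1 -27.8 3.1 1;0 0 0.011 37.1 -27.8 3.1 1;0 0 0.011 37.1 -27.8 3.1 1;0 0 0.011 37.1 -27.8 3.1 1;0 0 0.011 37.1 -27.8 3.1 1"}}

```text
time_s: 1.4
eef_pos: [0.4648, -0.1772, 0.2001]
eef_rot: [0.0, 0.994, 0.105, 0.0]
wrist_force: [0.6, -1.3, -0.1]
opening: 0.997
grasp_force: 0.0
```

Emit:
{"method": "servo_tool", "body": {"commands": "0 0 0 0 0 0 1;0 0 0 0 0 0 1"}}

```text
time_s: 1.65
eef_pos: [0.4638, -0.1786, 0.2]
eef_rot: [-0.0, 0.994, 0.106, -0.0]
wrist_force: [-0.1, -0.1, -0.9]
opening: 1.002
grasp_force: 0.0
```

```bash
python3 -c "
from h import *
T,o=cur();c=calibration('wrist');im=camera('wrist');cv2.imwrite('pics/w1.png',im)
import pickle;pickle.dump(c,open('w1.pkl','wb'))
print(T[:3],o['q'])"
```

```text
[[ 9.77674373e-01  2.10124442e-01 -7.34787601e-04  4.63848693e-01]
 [ 2.10124475e-01 -9.77674641e-01 -3.40321065e-05 -1.78586583e-01]
 [-7.25534182e-04 -1.21124540e-04 -9.99999729e-01  2.00032892e-01]] [-6.06502711e-01  3.69051410e-02  1.83098158e+00 -4.67175456e-04
  1.27429030e+00  7.52727959e-01]
```

View pics/w1.png

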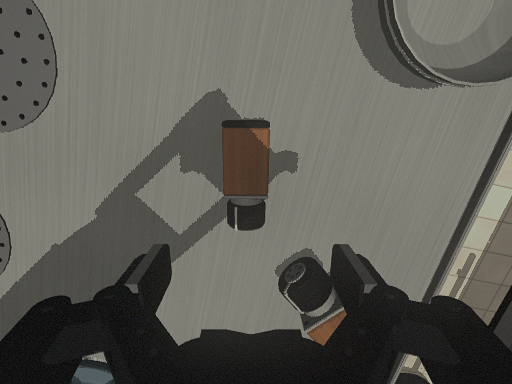

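The wrist picture shows the mill in line with the tool's x axis. The foot edge is at row 121, the shoulder at row 196, the ring end near (245,230), and the white line near (236,215). The larger mill's ring is at (307,287).

```bash
python3 - <<'E'
from h import *
import pickle
c=pickle.load(open('w1.pkl','rb'));im=cv2.imread('pics/w1.png');hsv=cv2.cvtColor(im,cv2.COLOR_BGR2HSV)
J,jc,a=blob((hsv[...,1]>90)&(hsv[...,0]<20)&(hsv[...,2]>40),(246,160))
cn=max(cv2.findContours(J.astype(np.uint8),0,2)[0],key=len);ap=cv2.approxPolyDP(cn,3,True)[:,0]
print(jc,a,ap.tolist())
b=cv2.boxPoints(cv2.minAreaRect(cn));P=np.array([plane(c,q,.05) for q in b]);print('box',np.round(P,4).tolist())
# left/right edges of jar top
ys=np.arange(135,190);L=np.array([(np.where(J[y])[0].min(),y) for y in ys],float);Rr=np.array([(np.where(J[y])[0].max(),y) for y in ys],float)
for E in(L,Rr):
  W=np.array([plane(c,q,.05)[:2] for q in E]);f=np.polyfit(W[:,0],W[:,1],1);print('edge ang',np.degrees(np.arctan(f[0])),W.mean(0))
for nm,q in(('foot end',(246,121)),('shoulder',(246,196)),('ringtop end',(246,230))): print(nm,plane(c,q,.05),plane(c,q,.047),plane(c,q,.025))
cs,cd=calibration('scene'),calibration('side')
# jar top-face corners: triangulate wrist/side: foot-left(y+), etc via side approx
k={'wrist':(c,[(223,128),(222,196)]),'side':(cd,[(238,235),(212,240)]),'scene':(cs,[(215,220),(192,210)])}
for i in range(2): print('corner',tri(*[ray(v[0],v[1][i]) for v in k.values()]))
E
```

```text
[245.40951123 160.59114927] 3028 [[223, 128], [224, 193], [266, 194], [268, 129]]
box [[0.5136, -0.1364, 0.05], [0.5237, -0.183, 0.05], [0.454, -0.1995, 0.05], [0.4431, -0.1494, 0.05]]
edge ang 11.867416006893048 [ 0.47857448 -0.14427248]
edge ang 11.71188978094485 [ 0.48865073 -0.19081286]
foot end [ 0.5257443  -0.15927577  0.05      ] [ 0.52562819 -0.15924917  0.047     ] [ 0.52477674 -0.1590541   0.025     ]
shoulder [ 0.44652012 -0.17601061  0.05      ] [ 0.44559306 -0.17615531  0.047     ] [ 0.43879462 -0.17721644  0.025     ]
ringtop end [ 0.40601346 -0.18456699  0.05      ] [ 0.40467176 -0.18479927  0.047     ] [ 0.39483269 -0.18650269  0.025     ]
corner [ 0.51372317 -0.13811665  0.04268584]
corner [ 0.44238593 -0.15110416  0.04350647]
```

```bash
python3 - <<'E'
from h import *
import pickle
c=pickle.load(open('w1.pkl','rb'));cs,cd=calibration('scene'),calibration('side');k=1.5625
print('big ring',tri(ray(cs,(208/k,353/k)),ray(cd,(262/k,442/k))),tri(ray(c,(307,287)),ray(cd,(262/k,442/k))))
T,o=cur();g=[.465,-.1715,.025]
A=pose(11.8,30,np.array(g)+[-.0,0,0],True);B=A.copy();B[:3,3]-=.09*A[:3,2]
print(A[:3,3],B[:3,3]);plan(T,B,5);plan(B,A,4)
E
```

```text
big ring [ 0.34592129 -0.28120979  0.04496182] [ 0.34314572 -0.27762929  0.04310891]
[ 0.47429924 -0.16955729  0.00854552] [ 0.43025021 -0.17875961  0.0864878 ]
5 x: -0.0002 0.1048 0.0009 -11.2 -1.5 21.1 | deg 6.0 mm 24.0
4 x: 0.0 0.0 0.0 0.0 0.0 22.5 | deg 0.0 mm 22.5
```

Emit:
{"method": "servo_tool", "body": {"commands": "0 0.105 0.001 -11.2 -1.5 21.1 1;0 0.105 0.001 -11.2 -1.5 21.1 1;0 0.105 0.001 -11.2 -1.5 21.1 1;0 0.105 0.001 -11.2 -1.5 21.1 1;0 0.105 0.001 -11.2 -1.5 21.1 1"}}

```text
time_s: 2.33
eef_pos: [0.4302, -0.1797, 0.0868]
eef_rot: [-0.025, 0.96, 0.098, 0.26]
wrist_force: [0.5, 0.6, -1.3]
opening: 1.003
grasp_force: 0.0
```

Emit:
{"method": "servo_tool", "body": {"commands": "0 0 0 0 0 0 1;0 0 0 0 0 0 1"}}

```text
time_s: 2.58
eef_pos: [0.431, -0.1796, 0.0877]
eef_rot: [-0.027, 0.961, 0.098, 0.258]
wrist_force: [-0.1, 0.1, 0.1]
opening: 0.998
grasp_force: 0.0
```

```bash
python3 - <<'E'
from h import *
T,o=cur();g=[.465,-.1715,.028]
plan(T,pose(11.8,30,g,True),4);print(o['q'])
E
```

```text
4 x: 0.0002 -0.0001 -0.0005 0.1 -0.3 22.0 | deg 0.0 mm 22.0
[-1.00333297 -0.05248975  2.29522375  0.68969398  0.82566962 -0.09572921]
```

Emit:
{"method": "servo_tool", "body": {"commands": "0 0 0 0 -0.3 22 1;0 0 0 0 -0.3 22 1;0 0 0 0 -0.3 22 1;0 0 0 0 -0.3 22 1"}}

```text
time_s: 3.08
eef_pos: [0.4761, -0.1688, 0.0117]
eef_rot: [-0.026, 0.96, 0.1, 0.259]
wrist_force: [0.5, -0.7, -0.4]
opening: 1.004
grasp_force: 0.0
```

Emit:
{"method": "servo_tool", "body": {"commands": "0 0 0 0 0 0 0;0 0 0 0 0 0 0;0 0 0 0 0 0 0;0 0 0 0 0 0 0;0 0 0 0 0 0 0"}}

```text
time_s: 3.7
eef_pos: [0.4747, -0.1688, 0.0121]
eef_rot: [-0.026, 0.96, 0.099, 0.259]
wrist_force: [-0.6, 0.6, 7.8]
opening: 0.579
grasp_force: 63.0
```

```bash
python3 - <<'E'
from h import *
T,o=cur();print(T[:3],o['q'],o['opening'],o['grasp_force'],o['wrist_force'])
E
```

```text
[[ 8.46019737e-01  2.04313946e-01  4.92449404e-01  4.74713374e-01]
 [ 1.77036977e-01 -9.78905008e-01  1.01994576e-01 -1.68760453e-01]
 [ 5.02900102e-01  8.92329814e-04 -8.64344081e-01  1.20895296e-02]] [-0.88338145  0.22599988  2.23134844  0.88382031  0.61380175 -0.23990348] 0.5794865057933994 62.95367248356342 [-0.61305477  0.58270574  7.78225643]
```

```bash
cat >> h.py <<'E'
def Rq(q,s=(1,1,1)): return Ro.from_euler('z',q[0])*Ro.from_euler('y',q[1]+q[2])*Ro.from_euler('z',s[0]*q[3])*Ro.from_euler('y',s[1]*q[4])*Ro.from_euler('z',s[2]*q[5])
QS=[]
E
python3 - <<'E'
from h import *
import itertools
S=[]
qs=[([-1.45627,.18154,1.60798,0,1.35381,-.20627],[-8.7e-4,.98716,.15971,0]),([-.60650,.0369,1.83098,0,1.27429,.75273],None),([-.88338,.226,2.23135,.88382,.6138,-.2399],None)]
T,o=cur()
R0=Ro.from_quat(np.r_[qs[0][1][1:],qs[0][1][0]]);R2=Ro.from_matrix(T[:3,:3])
for s in itertools.product((1,-1),repeat=3):
  C0=Rq(qs[0][0],s).inv()*R0;C2=Rq(qs[2][0],s).inv()*R2
  d=(C0.inv()*C2).magnitude()
  if d<.3: print(s,d,C0.as_euler('zyx',degrees=True))
s=(1,1,1)
E
```

```text
(1, 1, 1) 8.130976472415643e-05 [9.00000788e+01 9.82824565e-04 4.46487804e-03]
(1, 1, -1) 0.0672641539847265 [ 6.63632780e+01 -8.89766267e-04  4.48435013e-03]
```

```bash
cat >> h.py <<'E'
def RT(q): return Rq(q).as_matrix()@Ro.from_euler('z',90,degrees=True).as_matrix()
def cols(q):
    z=Ro.from_euler('z',q[0]).as_matrix();y2=Ro.from_euler('y',q[1]).as_matrix();y3=Ro.from_euler('y',q[1]+q[2]).as_matrix()
    R4=Rq(list(q[:4])+[0,0]).as_matrix()
    return np.c_[z[:,0],z[:,1],z[:,2],(z@y2)[:,2],(z@y3)[:,0],(z@y3)[:,2],Rq(q).as_matrix()[:,2]]
E
cat > fit.py <<'E'
from h import *
D=[([-1.45627255,.181542605,1.60798158,0,1.35381486,-.206271975],[.18128,-.54510,.23040]),
([-.606502711,.0369051410,1.83098158,-.000467,1.27429030,.752727959],[.463849,-.178587,.200033]),
([-1.00333297,-.05248975,2.29522375,.68969398,.82566962,-.09572921],[.431,-.1796,.0877]),
([-.88338145,.22599988,2.23134844,.88382031,.61380175,-.23990348],[.474713,-.168760,.0120895])]
A=np.vstack([cols(q) for q,p in D]);b=np.hstack([p for q,p in D])
x,*_=np.linalg.lstsq(A,b,rcond=1e-6);print(np.linalg.svd(A)[1]);print(np.round(x,4),np.round(A@x-b,4));np.save('k.npy',x)
E
python3 fit.py
```

```text
[3.90727767 2.81541805 2.03766778 0.62568682 0.40370999 0.27899263
 0.14902954]
[0.     0.1178 0.3134 0.4382 0.0855 0.5145 0.3189] [-0. -0. -0. -0.  0.  0.  0.  0. -0. -0. -0.  0.]
```

```bash
cat >> h.py <<'E'
from scipy.optimize import least_squares
try: KX=np.load('k.npy')
except Exception: KX=None
LO=np.array([-2.99,-.89,.3,-1.14,0,-3.12]);HI=np.array([2.99,2.07,2.58,4.28,2.63,3.12])
def fk(q):
    T=np.eye(4);T[:3,:3]=RT(q);T[:3,3]=cols(q)@KX;return T
def ik(T,q0):
    def f(q):
        F=fk(q);return np.r_[(F[:3,3]-T[:3,3])*5,Ro.from_matrix(T[:3,:3].T@F[:3,:3]).as_rotvec()]
    r=least_squares(f,np.clip(q0,LO+1e-3,HI-1e-3),bounds=(LO,HI));return r.x,np.abs(r.fun).max()
def mill(p,az,up=True,off=0):
    pass
E
python3 - <<'E'
from h import *
T,o=cur();q=o['q']
a=np.radians(11.8);u=-np.array([np.cos(a),np.sin(a),0]);
M=np.eye(4);zz=np.array([0,0,1.]);M[:3,:3]=np.c_[u,np.cross(zz,u),zz];M[:3,3]=[.465,-.1715,.025]
G=np.linalg.inv(T)@M;G[1,3]=0;print('G',np.round(G,3))
np.save('G.npy',G)
for phi in range(-60,181,20):
  Tf0=pose(phi+180,-60,[0,0,0])           # tool z toward phi, 30 deg below horizontal
  R=Tf0[:3,:3]; 
  p=np.array([.535,.15,.067])-R@G[:3,3]
  Tf=np.eye(4);Tf[:3,:3]=R;Tf[:3,3]=p
  best=[]
  for s in ([0,.2,2,.9,.8,0],[-.3,.3,2,1.6,1,-1.5],[0,.2,2,3.1,.8,3],[0,.2,2,3.1,.8,-3],[-.3,.2,2,2.5,.8,0]):
    x,e=ik(Tf,np.array(s))
    if e<1e-3: best.append(np.round(x,2).tolist())
  print(phi,np.round(R@G[:3,0],2),[list(t) for t in set(map(tuple,best))])
E
```

```text
G [[-0.864 -0.     0.503 -0.002]
 [ 0.     1.     0.001  0.   ]
 [-0.503  0.001 -0.864 -0.016]
 [ 0.     0.     0.     1.   ]]
-60 [-0.  0.  1.] []
-40 [-0.  0.  1.] []
-20 [-0.  0.  1.] [[0.38, 0.44, 2.21, 4.19, 0.73, 1.08]]
0 [-0.  0.  1.] [[0.12, 0.37, 2.36, 3.31, 0.64, 1.49]]
20 [-0. -0.  1.] [[-0.21, 0.35, 2.4, 2.39, 0.73, 1.88]]
40 [-0. -0.  1.] [[-0.42, 0.4, 2.3, 1.73, 0.91, 2.08]]
60 [-0. -0.  1.] [[-0.48, 0.48, 2.12, 1.32, 1.11, 2.18]]
80 [-0. -0.  1.] [[-0.46, 0.59, 1.9, 1.03, 1.32, 2.22]]
100 [ 0. -0.  1.] [[-0.39, 0.71, 1.67, 0.82, 1.53, 2.2]]
120 [ 0. -0.  1.] [[-0.29, 0.82, 1.45, 0.64, 1.74, 2.13]]
140 [ 0. -0.  1.] [[-0.19, 0.93, 1.24, 0.47, 1.92, 2.02]]
160 [ 0. -0.  1.] [[-0.07, 1.01, 1.08, 0.27, 2.07, 1.84]]
180 [ 0. -0.  1.] [[0.04, 1.07, 0.97, 0.04, 2.15, 1.61]]
```

```bash
cat >> h.py <<'E'
def check(T0,T1,N,q):
    x=np.real(logm(np.linalg.inv(T0)@T1))
    for i in range(1,N+1):
        Ti=T0@expm(x*i/N);qn,e=ik(Ti,q)
        if i%3==0 or e>1e-3 or np.abs(qn-q).max()>.2: print(i,np.round(Ti[:3,3],3),np.round(qn,2),'err%.4f'%e,'dq%.2f'%np.abs(qn-q).max())
        q=qn
    return q
def final(phi,p,depr=30):
    G=np.load('G.npy');T=pose(phi+180,depr-90,[0,0,0])
    T[:3,3]=np.array(p)-T[:3,:3]@G[:3,3];return T
E
python3 - <<'E'
from h import *
T,o=cur();q=o['q']
W1=T.copy();W1[2,3]+=.17
W2=final(80,[.535,.15,.16])
plan(T,W1,5);q=check(T,W1,5,q)
plan(W1,W2,16);q=check(W1,W2,16,q)
q=check(W2,final(80,[.535,.15,.067]),5,q)
E
```

```text
5 x: 0.0 -0.0 -0.0 17.1 0.0 -29.4 | deg 0.0 mm 34.0
3 [ 0.475 -0.169  0.114] [-0.88 -0.04  2.21  0.65  0.82  0.06] err0.0000 dq0.09
16 x: 0.0338 -0.063 0.1268 -11.3 -18.4 10.9 | deg 8.3 mm 24.2
3 [ 0.453 -0.112  0.143] [-0.77 -0.1   2.14  0.43  1.05  0.73] err0.0000 dq0.17
6 [ 0.441 -0.044  0.122] [-0.67  0.    2.1   0.43  1.17  1.19] err0.0000 dq0.14
9 [0.446 0.028 0.12 ] [-0.59  0.12  2.05  0.53  1.28  1.58] err0.0000 dq0.13
12 [0.472 0.095 0.13 ] [-0.53  0.23  1.99  0.7   1.37  1.94] err0.0000 dq0.12
15 [0.518 0.149 0.145] [-0.47  0.35  1.94  0.92  1.41  2.27] err0.0000 dq0.11
3 [0.537 0.163 0.094] [-0.46  0.51  1.92  1.02  1.35  2.28] err0.0000 dq0.04
```

Emit:
{"method": "servo_tool", "body": {"commands": "0 0 0 8 0 -14 0;0 0 0 17 0 -29.4 0;0 0 0 17 0 -29.4 0;0 0 0 17 0 -29.4 0;0 0 0 17 0 -29.4 0"}}

```text
time_s: 4.32
eef_pos: [0.4723, -0.1673, 0.1627]
eef_rot: [-0.028, 0.961, 0.099, 0.257]
wrist_force: [1.4, -0.2, -4.1]
opening: 0.58
grasp_force: 63.4
```

Emit:
{"method": "servo_tool", "body": {"commands": "0 0 0 9.5 0 -15.8 0;0 0 0 0 0 0 0"}}

```text
time_s: 4.58
eef_pos: [0.4738, -0.1683, 0.1819]
eef_rot: [-0.026, 0.961, 0.099, 0.258]
wrist_force: [-0.0, -0.1, -3.9]
opening: 0.575
grasp_force: 63.8
```

```bash
python3 - <<'E'
from h import *
T,o=cur();print(T[:3,3],o['opening'],o['grasp_force'],o['wrist_force'],o['torque'])
plan(T,final(80,[.535,.15,.16]),20)
E
```

```text
[ 0.47377497 -0.16832169  0.18187298] 0.5752688046575027 63.84254666045308 [-0.02088694 -0.13078212 -3.92151679] [-0.14368214  0.56583785  0.01551798]
20 x: 0.0271 -0.0503 0.1014 -9.1 -14.6 8.8 | deg 6.7 mm 19.4
```

Emit:
{"method": "servo_tool", "body": {"commands": "0.0271 -0.0503 0.1014 -9.1 -14.6 8.8 0;0.0271 -0.0503 0.1014 -9.1 -14.6 8.8 0;0.0271 -0.0503 0.1014 -9.1 -14.6 8.8 0;0.0271 -0.0503 0.1014 -9.1 -14.6 8.8 0;0.0271 -0.0503 0.1014 -9.1 -14.6 8.8 0"}}

```text
time_s: 5.2
eef_pos: [0.4452, -0.0879, 0.1313]
eef_rot: [-0.144, 0.975, -0.126, 0.112]
wrist_force: [0.3, 0.8, -4.2]
opening: 0.573
grasp_force: 63.6
```

Emit:
{"method": "servo_tool", "body": {"commands": "0.0271 -0.0503 0.1014 -9.1 -14.6 8.8 0;0.0271 -0.0503 0.1014 -9.1 -14.6 8.8 0;0.0271 -0.0503 0.1014 -9.1 -14.6 8.8 0;0.0271 -0.0503 0.1014 -9.1 -14.6 8.8 0;0.0271 -0.0503 0.1014 -9.1 -14.6 8.8 0"}}

```text
time_s: 5.82
eef_pos: [0.4411, 0.0064, 0.1173]
eef_rot: [-0.246, 0.907, -0.339, -0.041]
wrist_force: [0.5, 0.6, -3.3]
opening: 0.578
grasp_force: 63.6
```

Emit:
{"method": "servo_tool", "body": {"commands": "0.0271 -0.0503 0.1014 -9.1 -14.6 8.8 0;0.0271 -0.0503 0.1014 -9.1 -14.6 8.8 0;0.0271 -0.0503 0.1014 -9.1 -14.6 8.8 0;0.0271 -0.0503 0.1014 -9.1 -14.6 8.8 0;0.0271 -0.0503 0.1014 -9.1 -14.6 8.8 0"}}

```text
time_s: 6.45
eef_pos: [0.4717, 0.0963, 0.1283]
eef_rot: [-0.328, 0.763, -0.524, -0.19]
wrist_force: [-0.1, 0.8, -3.5]
opening: 0.581
grasp_force: 63.6
```

Emit:
{"method": "servo_tool", "body": {"commands": "0.0271 -0.0503 0.1014 -9.1 -14.6 8.8 0;0.0271 -0.0503 0.1014 -9.1 -14.6 8.8 0;0.0271 -0.0503 0.1014 -9.1 -14.6 8.8 0;0.0271 -0.0503 0.1014 -9.1 -14.6 8.8 0;0.0271 -0.0503 0.1014 -9.1 -14.6 8.8 0"}}

```text
time_s: 7.08
eef_pos: [0.5375, 0.1629, 0.1483]
eef_rot: [0.382, -0.554, 0.665, 0.323]
wrist_force: [0.6, -0.3, -3.7]
opening: 0.578
grasp_force: 63.7
```

Emit:
{"method": "servo_tool", "body": {"commands": "0 0 0 0 0 0 0;0 0 0 0 0 0 0"}}

```text
time_s: 7.32
eef_pos: [0.537, 0.1625, 0.149]
eef_rot: [0.383, -0.557, 0.663, 0.322]
wrist_force: [-0.2, 0.3, -4.4]
opening: 0.578
grasp_force: 63.6
```

```bash
python3 - <<'E'
from h import *
T,o=cur();print(T[:3,3],o['opening'],o['grasp_force'],o['q'])
M=T@np.load('G.npy');print('mill',M[:3,3],M[:3,0])
a=[camera(n) for n in('scene','side')]
k=[]
for n,i,d in zip(('scene','side'),a,(0,0)):
  cv2.imwrite(f'pics/{n}1.png',i);c=calibration(n);x,y=proj(c,M[:3,3]).astype(int);print(n,x,y)
  k.append(cv2.resize(i[max(y-70,0):max(y-70,0)+140,x-65:x+65],(390,420)))
cv2.imwrite('pics/m1.png',np.hstack(k))
plan(T,final(80,[.535,.15,.068]),6)
E
```

```text
[0.53699504 0.16250777 0.14901398] 0.5781996919332563 63.60483071766794 [-0.45732006  0.38845904  1.92393363  1.00088962  1.41189991  2.37175555]
mill [0.53477365 0.14975309 0.15903478] [ 7.27834672e-04 -3.84904131e-03  9.99992328e-01]
scene 282 128
side 241 137
6 x: 0.0003 0.0001 -0.0002 13.1 -0.0 7.6 | deg 0.0 mm 15.2
```

View pics/m1.png

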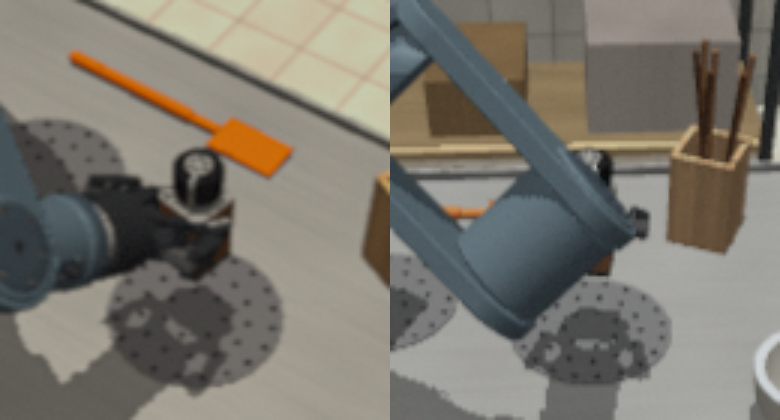

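The picture shows the mill held upright, ring uppermost, over the far mat. I'll lower it.

Emit:
{"method": "servo_tool", "body": {"commands": "0 0 0 14.7 0 8.5 0;0 0 0 14.7 0 8.5 0;0 0 0 14.7 0 8.5 0;0 0 0 14.7 0 8.5 0;0 0 0 12 0 7 0"}}

```text
time_s: 8.05
eef_pos: [0.5374, 0.163, 0.0667]
eef_rot: [0.383, -0.556, 0.664, 0.323]
wrist_force: [-0.1, 0.1, -3.6]
opening: 0.576
grasp_force: 63.8
```

Emit:
{"method": "servo_tool", "body": {"commands": "0 0 0 1.7 0 1 0;0 0 0 1.7 0 1 0;0 0 0 0 0 0 0"}}

```text
time_s: 8.43
eef_pos: [0.5381, 0.1629, 0.0647]
eef_rot: [0.384, -0.556, 0.663, 0.322]
wrist_force: [0.2, -1.0, -4.5]
opening: 0.58
grasp_force: 63.8
```

```bash
python3 - <<'E'
from h import *
T,o=cur();M=T@np.load('G.npy');print('mill',M[:3,3],M[:3,0],o['wrist_force'],o['torque'])
E
```

```text
mill [0.53589415 0.15008917 0.07472928] [-7.99224362e-04 -4.93185561e-03  9.99987519e-01] [ 0.16521934 -1.04201575 -4.46750589] [-1.00331322  0.17317816 -0.00291455]
```

Emit:
{"method": "servo_tool", "body": {"commands": "0 0 0 1.7 0 1 0;0 0 0 1.7 0 1 0;0 0 0 1.7 0 1 0;0 0 0 0 0 0 0"}}

```text
time_s: 8.93
eef_pos: [0.5377, 0.163, 0.0583]
eef_rot: [0.383, -0.556, 0.663, 0.322]
wrist_force: [-0.6, 0.7, -4.4]
opening: 0.579
grasp_force: 63.8
```

Emit:
{"method": "servo_tool", "body": {"commands": "0 0 0 0.9 0 0.5 0;0 0 0 0.9 0 0.5 0;0 0 0 0 0 0 0"}}

```text
time_s: 9.3
eef_pos: [0.5378, 0.163, 0.0563]
eef_rot: [0.383, -0.556, 0.663, 0.322]
wrist_force: [0.3, -0.3, -4.0]
opening: 0.581
grasp_force: 63.8
```

Emit:
{"method": "servo_tool", "body": {"commands": "0 0 0 0.9 0 0.5 0;0 0 0 0 0 0 0"}}

```text
time_s: 9.55
eef_pos: [0.5379, 0.1629, 0.0558]
eef_rot: [0.384, -0.556, 0.663, 0.322]
wrist_force: [-0.3, -0.8, 0.6]
opening: 0.578
grasp_force: 64.4
```

Emit:
{"method": "servo_tool", "body": {"commands": "0 0 0 0.9 0 0.5 0;0 0 0 0 0 0 0"}}

```text
time_s: 9.8
eef_pos: [0.5379, 0.163, 0.0557]
eef_rot: [0.384, -0.556, 0.663, 0.323]
wrist_force: [-5.1, -3.8, 8.2]
opening: 0.577
grasp_force: 65.2
```

Emit:
{"method": "servo_tool", "body": {"commands": "0 0 0 -0.9 0 -0.5 1;0 0 0 0 0 0 1;0 0 0 0 0 0 1;0 0 0 0 0 0 1"}}

```text
time_s: 10.3
eef_pos: [0.5378, 0.163, 0.0553]
eef_rot: [0.383, -0.556, 0.663, 0.322]
wrist_force: [-1.0, -0.0, 0.0]
opening: 1.001
grasp_force: 0.0
```

Emit:
{"method": "servo_tool", "body": {"commands": "0 0 0 0 0 -15 1;0 0 0 0 0 -30 1;0 0 0 0 0 -30 1;0 0 0 0 0 -30 1;0 0 0 0 0 0 1"}}

```text
time_s: 10.92
eef_pos: [0.5233, 0.0705, 0.1089]
eef_rot: [0.384, -0.556, 0.664, 0.32]
wrist_force: [-0.6, -0.4, -0.4]
opening: 1.002
grasp_force: 0.0
```

```bash
python3 - <<'E'
from h import *
T,o=cur();q=o['q'];print(T[:3,3],q)
# hover over mill tool down; try yaws
for yaw in range(-180,180,30):
  H=pose(yaw,0,[.535,.15,.24]);x,e=ik(H,q);x2,e2=ik(H,np.array([0,.1,1.8,0,1.3,0]))
  print(yaw,np.round(x,2),'%.3f'%e,np.round(x2,2),'%.3f'%e2)
E
```

```text
[0.52330526 0.07049192 0.10894261] [-0.63222726  0.49354544  1.88495412  0.89869027  1.4713563   2.24283804]
-180 [ 0.06 -0.13  2.35  1.66  0.    3.12] 0.912 [ 0.06  0.13  1.65  0.    1.36 -1.51] 0.000
-150 [-0.34 -0.11  2.06  0.64  1.07  3.12] 0.587 [ 0.06  0.13  1.65 -0.    1.36 -2.03] 0.000
-120 [-0.16  0.03  1.8   0.3   1.27  3.12] 0.301 [ 0.06  0.13  1.65 -0.    1.36 -2.56] 0.000
-90 [0.03 0.12 1.66 0.04 1.36 3.12] 0.046 [ 0.06  0.13  1.65 -0.    1.36 -3.08] 0.000
-60 [0.06 0.13 1.65 0.   1.36 2.68] 0.000 [0.06 0.13 1.65 0.   1.36 2.68] 0.000
-30 [0.06 0.13 1.65 0.   1.36 2.15] 0.000 [ 0.06  0.13  1.65 -0.    1.36  2.15] 0.000
0 [ 0.06  0.13  1.65 -0.    1.36  1.63] 0.000 [0.06 0.13 1.65 0.   1.36 1.63] 0.000
30 [ 0.06  0.13  1.65 -0.    1.36  1.11] 0.000 [0.06 0.13 1.65 0.   1.36 1.11] 0.000
60 [ 0.06  0.13  1.65 -0.    1.36  0.58] 0.000 [0.06 0.13 1.65 0.   1.36 0.58] 0.000
90 [ 0.06 -0.13  2.35  3.27  0.    3.08] 0.912 [0.06 0.13 1.65 0.   1.36 0.06] 0.000
120 [ 0.06 -0.13  2.35  2.74  0.    3.08] 0.819 [ 0.06  0.13  1.65  0.    1.36 -0.46] 0.000
150 [ 0.06 -0.13  2.35  2.22  0.    3.08] 0.761 [ 0.06  0.13  1.65 -0.    1.36 -0.99] 0.000
```

Emit:
{"method": "servo_tool", "body": {"commands": "0 0 0 -20 0 -11.5 1;0 0 0 -38 0 -22 1;0 0 0 -38 0 -22 1;0 0 0 -38 0 -22 1;0 0 0 -10 0 -6 1"}}

```text
time_s: 11.55
eef_pos: [0.5227, 0.0727, 0.2764]
eef_rot: [0.384, -0.557, 0.663, 0.321]
wrist_force: [-0.0, 0.3, -0.6]
opening: 0.998
grasp_force: 0.0
```

```bash
python3 - <<'E'
from h import *
T,o=cur();q=o['q'];print(T[:3,3])
H=pose(30,0,[.536,.15,.27]);plan(T,H,18);check(T,H,18,q)
E
```

```text
[0.52265353 0.0727419  0.27637646]
18 x: -0.0648 0.03 -0.112 -1.5 -4.3 2.6 | deg 7.6 mm 5.3
3 [0.536 0.081 0.277] [-0.52  0.27  1.68  0.77  1.75  2.28] err0.0000 dq0.08
6 [0.546 0.093 0.278] [-0.4   0.31  1.55  0.62  1.78  2.05] err0.0000 dq0.08
9 [0.551 0.108 0.279] [-0.28  0.31  1.47  0.46  1.77  1.81] err0.0000 dq0.08
12 [0.55  0.124 0.279] [-0.16  0.28  1.45  0.3   1.71  1.57] err0.0000 dq0.08
15 [0.545 0.138 0.276] [-0.05  0.21  1.5   0.14  1.59  1.33] err0.0000 dq0.08
18 [0.536 0.15  0.27 ] [ 0.06  0.11  1.61 -0.    1.42  1.11] err0.0000 dq0.07
```

Emit:
{"method": "servo_tool", "body": {"commands": "-0.0648 0.03 -0.112 -1.5 -4.3 2.6 1;-0.0648 0.03 -0.112 -1.5 -4.3 2.6 1;-0.0648 0.03 -0.112 -1.5 -4.3 2.6 1;-0.0648 0.03 -0.112 -1.5 -4.3 2.6 1;-0.0648 0.03 -0.112 -1.5 -4.3 2.6 1"}}

```text
time_s: 12.18
eef_pos: [0.542, 0.089, 0.2739]
eef_rot: [-0.313, 0.794, -0.45, -0.265]
wrist_force: [0.1, -0.3, 0.4]
opening: 1.0
grasp_force: 0.0
```

Emit:
{"method": "servo_tool", "body": {"commands": "-0.0648 0.03 -0.112 -1.5 -4.3 2.6 1;-0.0648 0.03 -0.112 -1.5 -4.3 2.6 1;-0.0648 0.03 -0.112 -1.5 -4.3 2.6 1;-0.0648 0.03 -0.112 -1.5 -4.3 2.6 1;-0.0648 0.03 -0.112 -1.5 -4.3 2.6 1"}}

```text
time_s: 12.8
eef_pos: [0.5501, 0.1135, 0.2752]
eef_rot: [-0.209, 0.943, -0.188, -0.177]
wrist_force: [0.4, -0.6, -0.4]
opening: 1.003
grasp_force: 0.0
```

Emit:
{"method": "servo_tool", "body": {"commands": "-0.0648 0.03 -0.112 -1.5 -4.3 2.6 1;-0.0648 0.03 -0.112 -1.5 -4.3 2.6 1;-0.0648 0.03 -0.112 -1.5 -4.3 2.6 1;-0.0648 0.03 -0.112 -1.5 -4.3 2.6 1;-0.0648 0.03 -0.112 -1.5 -4.3 2.6 1"}}

```text
time_s: 13.42
eef_pos: [0.5441, 0.1385, 0.2716]
eef_rot: [-0.082, 0.99, 0.095, -0.071]
wrist_force: [0.4, -0.4, 0.1]
opening: 0.999
grasp_force: 0.0
```

Emit:
{"method": "servo_tool", "body": {"commands": "-0.0648 0.03 -0.112 -1.5 -4.3 2.6 1;-0.0648 0.03 -0.112 -1.5 -4.3 2.6 1;-0.0648 0.03 -0.112 -1.5 -4.3 2.6 1;0 0 0 0 0 0 1;0 0 0 0 0 0 1"}}

```text
time_s: 14.05
eef_pos: [0.5358, 0.1496, 0.2668]
eef_rot: [-0.002, 0.966, 0.258, -0.003]
wrist_force: [1.0, -0.3, -0.2]
opening: 1.001
grasp_force: 0.0
```

```bash
python3 - <<'E'
from h import *
import pickle
T,o=cur();c=calibration('wrist');im=camera('wrist');cv2.imwrite('pics/w2.png',im);pickle.dump(c,open('w2.pkl','wb'))
sc=camera('scene');sd=camera('side');cv2.imwrite('pics/scene2.png',sc);cv2.imwrite('pics/side2.png',sd)
print(T[:3],o['q']);x,y=proj(c,np.array([.536,.15,.129])).astype(int);print(x,y)
x0,y0=x-90,max(0,y-100);print('crop',x0,y0)
cv2.imwrite('pics/w2c.png',cv2.resize(im[y0:y0+200,x0:x0+180],None,fx=3,fy=3)[:600])
E
```

```text
[[ 0.86699816  0.49827486 -0.00602913  0.53579112]
 [ 0.49829558 -0.8670035   0.00253876  0.149567  ]
 [-0.00396228 -0.00520539 -0.9999786   0.26681969]] [0.05715167 0.11415445 1.60988839 0.00291055 1.42342476 1.10588616]
251 184
crop 161 84
```

View pics/w2c.png

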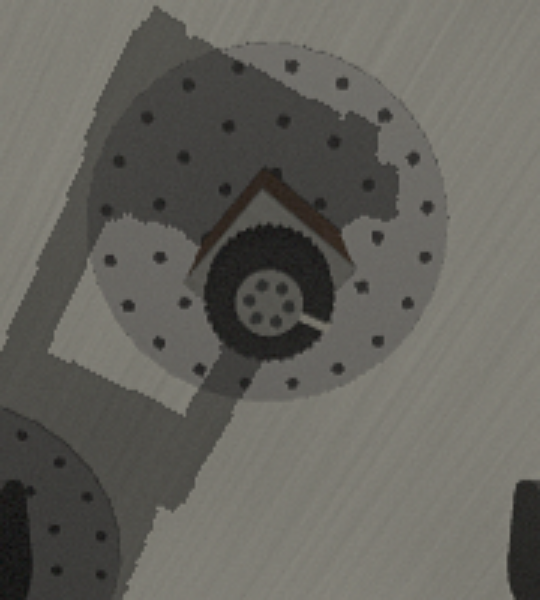

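The crop shows the mill standing on the far mat. The ring centre is near (268,292). The white line points to (325,322), about 58° from the hidden stud corner, so the ring is at click 2.

```bash
python3 - <<'E'
from h import *
import pickle
c=pickle.load(open('w2.pkl','rb'));im=cv2.imread('pics/w2.png')
m=(im.max(2)<45)
M,ce,a=blob(cv2.morphologyEx(m.astype(np.uint8),cv2.MORPH_OPEN,np.ones((3,3))),(245,190))
cn=max(cv2.findContours(M.astype(np.uint8),0,2)[0],key=len);cc=cv2.minEnclosingCircle(cn);e=cv2.fitEllipse(cn);print(ce,a,cc,e)
print('ring',plane(c,e[0],.127),'dia mm',np.linalg.norm(plane(c,(e[0][0]+e[1][0]/2,e[0][1]),.127)-plane(c,(e[0][0]-e[1][0]/2,e[0][1]),.127)))
r=[ray(c,e[0])]
for n in('scene','side'):
  k=calibration(n);i=cv2.imread(f'pics/{n}2.png');p=proj(k,np.array([.536,.15,.127]));x,y=p.astype(int)
  D,dc,da=blob(i.max(2)<50,p);print(n,p,dc,da,np.argwhere(D).min(0),np.argwhere(D).max(0))
  cv2.imwrite(f'pics/{n}2c.png',cv2.resize(i[y-40:y+60,x-50:x+50],(400,400)))
cv2.imwrite('pics/m2.png',np.hstack([cv2.imread('pics/scene2c.png'),cv2.imread('pics/side2c.png')]))
E
```

```text
[249.70588235 179.47733848] 1037 ((250.13636779785156, 181.22727966308594), 22.309444427490234) ((249.79913330078125, 181.11436462402344), (39.248836517333984, 41.83483123779297), 10.677725791931152)
ring [0.53736532 0.15347124 0.127     ] dia mm 0.04164691017559322
scene [282.92400668 135.93686903] [282.12269939 140.90797546] 163 [131 275] [148 289]
side [242.44338027 146.14165853] [238.23287671 151.50684932] 73 [144 235] [157 242]
```

View pics/m2.png

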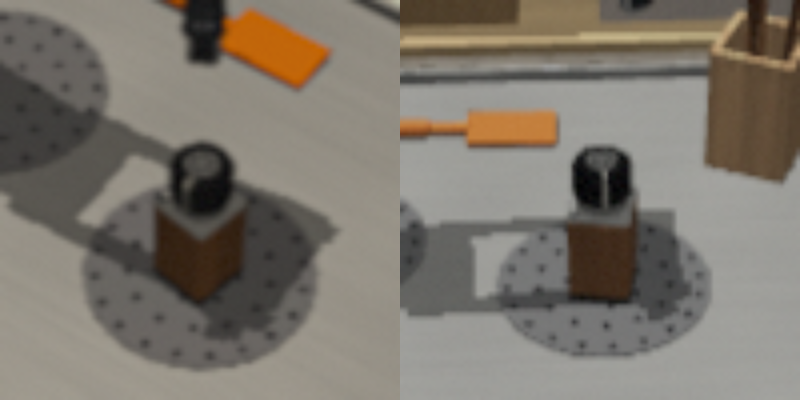

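Both fixed views confirm that the mill stands upright on the mat. The ring's top disc is at crop pixels (202,160) and (602,160), within a pixel of the prediction for (0.536, 0.150, 0.127). Next I'll descend onto the ring.

```bash
python3 - <<'E'
from h import *
T,o=cur()
A=pose(30,0,[.5363,.151,.16]);B=pose(30,0,[.5363,.151,.093])
plan(T,A,5);plan(A,B,4)
E
```

```text
5 x: -0.0009 0.0006 -0.0004 0.2 -0.3 21.4 | deg 0.1 mm 21.4
4 x: 0.0 0.0 -0.0 -0.0 -0.0 16.8 | deg 0.0 mm 16.8
```

Emit:
{"method": "servo_tool", "body": {"commands": "-0.0009 0.0006 0 0.2 -0.3 21.4 1;-0.0009 0.0006 0 0.2 -0.3 21.4 1;-0.0009 0.0006 0 0.2 -0.3 21.4 1;-0.0009 0.0006 0 0.2 -0.3 21.4 1;-0.0009 0.0006 0 0.2 -0.3 21.4 1"}}

```text
time_s: 14.82
eef_pos: [0.5363, 0.151, 0.1597]
eef_rot: [0.0, 0.966, 0.258, 0.0]
wrist_force: [-0.7, -0.1, 0.1]
opening: 0.998
grasp_force: 0.0
```

Emit:
{"method": "servo_tool", "body": {"commands": "0 0 0 0 0 0 1;0 0 0 0 0 0 1"}}

```text
time_s: 15.08
eef_pos: [0.5366, 0.1513, 0.1613]
eef_rot: [0.0, 0.966, 0.258, 0.001]
wrist_force: [0.8, 0.7, 0.9]
opening: 0.997
grasp_force: 0.0
```

```bash
python3 - <<'E'
from h import *
T,o=cur();print(T[:3])
plan(T,pose(30,0,[.5363,.151,.093]),5)
E
```

```text
[[ 8.66489558e-01  4.99192253e-01  1.71484048e-03  5.36602621e-01]
 [ 4.99193284e-01 -8.66490636e-01 -2.07086743e-04  1.51304866e-01]
 [ 1.38251712e-03  1.03547535e-03 -9.99998508e-01  1.61316305e-01]]
5 x: 0.0002 -0.0003 -0.0002 -0.1 0.0 13.7 | deg 0.0 mm 13.7
```

Descend, close on the ring, and check the forces.

Emit:
{"method": "servo_tool", "body": {"commands": "0 0 0 0 0 13.7 1;0 0 0 0 0 13.7 1;0 0 0 0 0 13.7 1;0 0 0 0 0 13.7 1;0 0 0 0 0 13.4 1"}}

```text
time_s: 15.7
eef_pos: [0.5358, 0.1515, 0.0912]
eef_rot: [0.0, 0.966, 0.259, 0.0]
wrist_force: [0.4, -0.8, -0.5]
opening: 0.999
grasp_force: 0.0
```

Emit:
{"method": "servo_tool", "body": {"commands": "0 0 0 0 0 0 0;0 0 0 0 0 0 0;0 0 0 0 0 0 0;0 0 0 0 0 0 0;0 0 0 0 0 0 0"}}

```text
time_s: 16.32
eef_pos: [0.5367, 0.1515, 0.0931]
eef_rot: [0.001, 0.966, 0.259, 0.001]
wrist_force: [0.7, -1.0, 4.5]
opening: 0.51
grasp_force: 61.4
```

```bash
python3 - <<'E'
from h import *
T,o=cur();print(T[:3,3],o['wrist_force'],o['torque'],o['opening'],o['grasp_force'])
E
```

```text
[0.53668841 0.15147105 0.0931374 ] [ 0.73975164 -0.96711407  4.47438514] [-0.10418248 -0.0731702   0.0245865 ] 0.510225434188984 61.43412709236145
```

Emit:
{"method": "servo_tool", "body": {"commands": "0 0 0.13 0 0 0 0;0 0 0.13 0 0 0 0;0 0 0.13 0 0 0 0;0 0 0.13 0 0 0 0"}}

```text
time_s: 16.82
eef_pos: [0.5369, 0.1509, 0.0932]
eef_rot: [0.001, 1.0, -0.0, 0.001]
wrist_force: [0.9, -4.5, 4.0]
opening: 0.514
grasp_force: 61.7
```

Emit:
{"method": "servo_tool", "body": {"commands": "0 0 0.13 0 0 0 0;0 0 0.13 0 0 0 0;0 0 0.13 0 0 0 0;0 0 0.08 0 0 0 0;0 0 0 0 0 0 0"}}

```text
time_s: 17.45
eef_pos: [0.5371, 0.1512, 0.0932]
eef_rot: [-0.0, 0.973, -0.231, 0.002]
wrist_force: [1.5, -2.3, 4.2]
opening: 0.512
grasp_force: 61.9
```

```bash
python3 - <<'E'
from h import *
T,o=cur();print(T[:3,3],o['q'],o['wrist_force'],o['torque'],o['opening'],o['grasp_force'])
E
```

```text
[0.53710027 0.15116258 0.09323614] [ 6.22086834e-02  3.05655557e-01  1.75896244e+00 -1.14374185e-03
  1.07355254e+00  2.09950258e+00] [ 1.54815529 -2.3180197   4.2402406 ] [-0.52442957 -0.39768061 -0.05258394] 0.5120154074513252 61.88231348991394
```

Emit:
{"method": "servo_tool", "body": {"commands": "0 0 0.05 0 0 0 0;0 0 0.03 0 0 0 0;0 0 0 0 0 0 0"}}

```text
time_s: 17.82
eef_pos: [0.5364, 0.1512, 0.0931]
eef_rot: [0.0, 0.963, -0.269, 0.001]
wrist_force: [-0.0, -3.6, 6.7]
opening: 0.507
grasp_force: 62.0
```

```bash
python3 - <<'E'
from h import *
T,o=cur();print(T[:3,3],o['q'],o['wrist_force'],o['torque'],o['opening'],o['grasp_force'])
E
```

```text
[0.53636141 0.15120468 0.09314213] [ 6.24205865e-02  3.05495227e-01  1.75939858e+00 -1.24079602e-03
  1.07501673e+00  2.17848259e+00] [-0.00938955 -3.56955437  6.74417183] [-0.5157395   0.10573915 -0.00947335] 0.5073484392783285 61.96772217750549
```

Emit:
{"method": "servo_tool", "body": {"commands": "0 0 0.05 0 0 0 0;0 0 0.05 0 0 0 0;0 0 0.03 0 0 0 0;0 0 0 0 0 0 0"}}

```text
time_s: 18.32
eef_pos: [0.5361, 0.1522, 0.0931]
eef_rot: [-0.001, 0.944, -0.331, 0.001]
wrist_force: [-1.5, 0.1, 7.3]
opening: 0.509
grasp_force: 61.9
```

```bash
python3 - <<'E'
from h import *
T,o=cur();print(T[:3,3],o['q'],o['wrist_force'],o['torque'],o['opening'],o['grasp_force'])
E
```

```text
[0.53610842 0.15215562 0.09306206] [6.32427613e-02 3.05526764e-01 1.75955059e+00 6.02715386e-04
 1.07499152e+00 2.30844104e+00] [-1.54528155  0.06327434  7.2890502 ] [0.11727921 0.16278807 0.03228013] 0.5092520583281194 61.89416170120239
```

Emit:
{"method": "servo_tool", "body": {"commands": "0 0 0 0 0 0 1;0 0 0 0 0 0 1;0 0 0 0 0 0 1;0 0 0 0 0 -40 1;0 0 0 0 0 -50 1"}}

```text
time_s: 18.95
eef_pos: [0.5346, 0.1514, 0.1818]
eef_rot: [0.001, 0.943, -0.332, -0.001]
wrist_force: [0.8, 1.1, -0.4]
opening: 0.999
grasp_force: 0.0
```

Emit:
{"method": "servo_tool", "body": {"commands": "0 0 0 0 0 -50 1;0 0 0 0 0 -40 1;0 0 0 0 0 0 1;0 0 0 0 0 0 1"}}

```text
time_s: 19.45
eef_pos: [0.5353, 0.1516, 0.2715]
eef_rot: [0.0, 0.943, -0.332, -0.0]
wrist_force: [0.2, -0.5, -0.1]
opening: 0.999
grasp_force: 0.0
```

```bash
python3 - <<'E'
from h import *
import pickle
T,o=cur();c=calibration('wrist');im=camera('wrist');cv2.imwrite('pics/w3.png',im);pickle.dump(c,open('w3.pkl','wb'))
sc=camera('scene');cs=calibration('scene')
print(T[:3,3],o['q']);x,y=proj(c,np.array([.536,.151,.127])).astype(int);x0,y0=x-50,y-50;print(x0,y0)
u,v=proj(cs,np.array([.536,.151,.1])).astype(int);print(u-50,v-50)
cv2.imwrite('pics/w3c.png',np.hstack([cv2.resize(im[y0:y0+100,x0:x0+100],(400,400)),cv2.resize(sc[v-50:v+50,u-50:u+50],(400,400))]))
E
```

```text
[0.53529368 0.15155672 0.27151795] [ 6.27761783e-02  1.07451726e-01  1.60776228e+00 -3.91125181e-04
  1.42665076e+00  2.31006048e+00]
200 131
232 91
```

View pics/w3c.png

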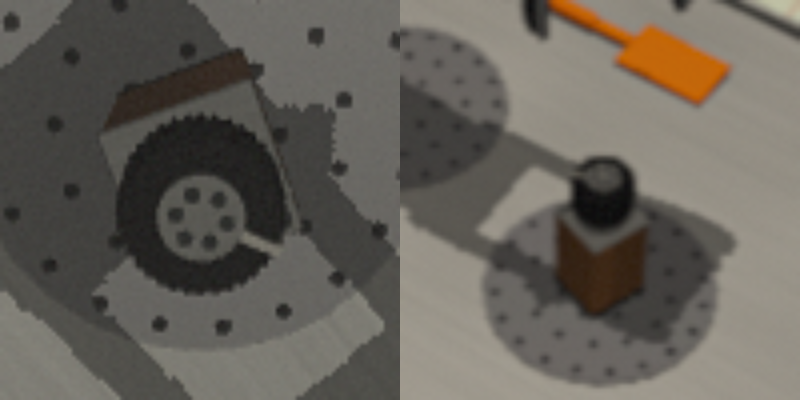

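The wrist crop shows the white line pointing to (278,250) from the ring centre (203,218). That is azimuth about 208°, and the stud corner is at about 205°, so the ring is closed. The mill still stands on the mat. Now I'll regrasp and open it by 2.62 rad.

```bash
python3 - <<'E'
from h import *
import pickle
c=pickle.load(open('w3.pkl','rb'));print(plane(c,(250.75,185.5),.127))
T,o=cur();plan(T,pose(-38.8,0,[.5362,.1515,.093]),8)
E
```

```text
[0.53267365 0.15382722 0.127     ]
8 x: 0.0002 0.0002 0.0001 0.1 -0.1 22.2 | deg 0.0 mm 22.2
```

Emit:
{"method": "servo_tool", "body": {"commands": "0 0 0 0.1 -0.1 25 1;0 0 0 0.1 -0.1 25 1;0 0 0 0.1 -0.1 25 1;0 0 0 0.1 -0.1 25 1;0 0 0 0.1 -0.1 25 1"}}

```text
time_s: 20.18
eef_pos: [0.5355, 0.1515, 0.1449]
eef_rot: [0.001, 0.943, -0.332, -0.001]
wrist_force: [0.0, 0.1, -0.4]
opening: 0.998
grasp_force: 0.0
```

Emit:
{"method": "servo_tool", "body": {"commands": "0 0 0 0 0 20 1;0 0 0 0 0 18 1;0 0 0 0 0 15 1;0 0 0 0 0 0 1"}}

```text
time_s: 20.68
eef_pos: [0.5355, 0.1515, 0.0928]
eef_rot: [0.001, 0.943, -0.332, -0.001]
wrist_force: [-0.5, 0.0, -0.3]
opening: 0.999
grasp_force: 0.0
```

Emit:
{"method": "servo_tool", "body": {"commands": "0 0 0 0 0 0 0;0 0 0 0 0 0 0;0 0 0 0 0 0 0;0 0 0 0 0 0 0;0 0 0 0 0 0 0"}}

```text
time_s: 21.3
eef_pos: [0.5373, 0.1515, 0.0955]
eef_rot: [-0.0, 0.943, -0.332, 0.001]
wrist_force: [-2.0, -1.1, 5.6]
opening: 0.512
grasp_force: 60.9
```

```bash
python3 - <<'E'
from h import *
T,o=cur();print(T[:3,3],o['q'],o['wrist_force'],o['torque'],o['opening'],o['grasp_force'])
E
```

```text
[0.53731259 0.15152515 0.09552826] [ 6.26444527e-02  3.03354843e-01  1.75644603e+00 -7.45910019e-04
  1.07926347e+00  2.31030222e+00] [-2.03176191 -1.09861198  5.63425488] [-0.16858048  0.33176126 -0.02303561] 0.5116970458494879 60.89735805988312
```

Turn counter-clockwise by 20 × 0.131 = 2.62 rad.

Emit:
{"method": "servo_tool", "body": {"commands": "0 0 -0.131 0 0 0 0;0 0 -0.131 0 0 0 0;0 0 -0.131 0 0 0 0;0 0 -0.131 0 0 0 0;0 0 -0.131 0 0 0 0"}}

```text
time_s: 21.92
eef_pos: [0.5376, 0.1529, 0.0955]
eef_rot: [-0.001, 1.0, -0.009, 0.002]
wrist_force: [-0.0, 5.9, 3.5]
opening: 0.514
grasp_force: 60.6
```

Emit:
{"method": "servo_tool", "body": {"commands": "0 0 -0.131 0 0 0 0;0 0 -0.131 0 0 0 0;0 0 -0.131 0 0 0 0;0 0 -0.131 0 0 0 0;0 0 -0.131 0 0 0 0"}}

```text
time_s: 22.55
eef_pos: [0.5371, 0.1531, 0.0955]
eef_rot: [-0.001, 0.95, 0.313, 0.001]
wrist_force: [-1.4, 3.9, 6.2]
opening: 0.513
grasp_force: 60.8
```

Emit:
{"method": "servo_tool", "body": {"commands": "0 0 -0.131 0 0 0 0;0 0 -0.131 0 0 0 0;0 0 -0.131 0 0 0 0;0 0 -0.131 0 0 0 0;0 0 -0.131 0 0 0 0"}}

```text
time_s: 23.18
eef_pos: [0.5362, 0.153, 0.0954]
eef_rot: [-0.001, 0.798, 0.602, 0.001]
wrist_force: [-4.6, 4.8, 8.5]
opening: 0.514
grasp_force: 61.1
```

Emit:
{"method": "servo_tool", "body": {"commands": "0 0 -0.131 0 0 0 0;0 0 -0.131 0 0 0 0;0 0 -0.131 0 0 0 0;0 0 -0.131 0 0 0 0;0 0 -0.131 0 0 0 0"}}

```text
time_s: 23.8
eef_pos: [0.5359, 0.1523, 0.0955]
eef_rot: [-0.0, 0.562, 0.827, 0.0]
wrist_force: [-5.9, 1.5, 10.8]
opening: 0.512
grasp_force: 61.3
```

Emit:
{"method": "servo_tool", "body": {"commands": "0 0 0 0 0 0 0;0 0 0 0 0 0 0"}}

```text
time_s: 24.05
eef_pos: [0.5359, 0.1523, 0.0955]
eef_rot: [-0.0, 0.564, 0.826, 0.0]
wrist_force: [-5.7, 2.0, 9.6]
opening: 0.51
grasp_force: 61.3
```

```bash
python3 - <<'E'
from h import *
T,o=cur();print(T[:3,3],o['q'],2.3103-o['q'][5],o['wrist_force'],o['torque'],o['opening'],o['grasp_force'])
E
```

```text
[0.53594919 0.15227223 0.09546823] [ 6.35314423e-02  3.02947682e-01  1.75712437e+00  4.91233617e-04
  1.08198007e+00 -3.09680841e-01] 2.619980841215154 [-5.73459326  2.02736344  9.58668486] [ 0.15563014  1.41448942 -0.03084503] 0.5095121671573177 61.31039500236511
```

Emit:
{"method": "servo_tool", "body": {"commands": "0 0 0 0 0 0 1;0 0 0 0 0 0 1;0 0 0 0 0 0 1;0 0 0 0 0 -40 1;0 0 0 0 0 -50 1"}}

```text
time_s: 24.68
eef_pos: [0.5355, 0.1514, 0.1839]
eef_rot: [-0.001, 0.564, 0.826, -0.001]
wrist_force: [0.9, 0.3, 0.2]
opening: 1.005
grasp_force: 0.0
```

Emit:
{"method": "servo_tool", "body": {"commands": "0 0 0 0 0 -50 1;0 0 0 0 0 -40 1;0 0 0 0 0 0 1;0 0 0 0 0 0 1"}}

```text
time_s: 25.18
eef_pos: [0.5361, 0.1516, 0.2736]
eef_rot: [0.0, 0.564, 0.826, -0.0]
wrist_force: [0.5, 0.3, -1.0]
opening: 0.998
grasp_force: 0.0
```

```bash
python3 - <<'E'
from h import *
T,o=cur();c=calibration('wrist');im=camera('wrist');cv2.imwrite('pics/w4.png',im)
sc=camera('scene');cs=calibration('scene')
X=T[:3,0];print(T[:3,3],o['q'],'yaw',np.degrees(np.arctan2(X[1],X[0])));x,y=proj(c,np.array([.536,.151,.127])).astype(int);x0,y0=x-50,y-50
u,v=proj(cs,np.array([.536,.151,.1])).astype(int);print(x0,y0,u-50,v-50)
cv2.imwrite('pics/w4c.png',np.hstack([cv2.resize(im[y0:y0+100,x0:x0+100],(400,400)),cv2.resize(sc[v-50:v+50,u-50:u+50],(400,400))]))
E
```

```text
[0.53614102 0.1515815  0.27359053] [ 6.27464564e-02  1.07638393e-01  1.60338918e+00 -4.29681546e-04
  1.43051559e+00 -3.09729487e-01] yaw 111.34474213791437
200 134 232 91
```

View pics/w4c.png

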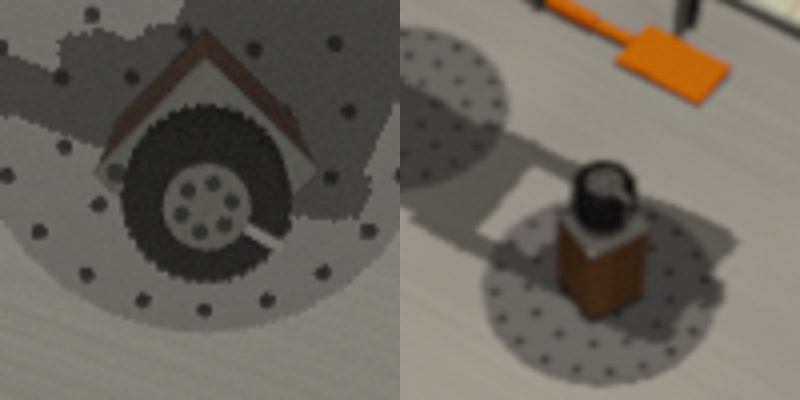

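The crop shows the stud at the left corner (117,172) and the white line at (280,245) from the ring centre (207,207). That puts the line about 150° counter-clockwise of the stud, which is click 5. The mill stands on the mat and the gripper is clear of it, so I'll hand in.

```bash
python3 -c "
from bench import *
print(hand_in())"
```

```text
the job is handed in; nothing more can be done
None
```

The job is handed in, with no verdict returned: the mill stands upright and released on the far mat, and its ring was closed to the stop and then reopened to click 5 (read from the wrist camera as about 150° from the stud).

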